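# Feel two test-stand rollers for bearing play and caliper the worn one

## Robot

A 7-joint arm with a two-finger parallel gripper is mounted at the origin on the work surface. World frame = base frame: x ahead of the robot, y to its left, z up, the work surface at z = 0. Lengths are in m, angles in rad, forces in N, time in s.
With the tool pointing down it reaches from about 0.425 to 1.025 m from the base axis. Payload 9.4 kg.
Tool frame: the origin (TCP) lies midway between the tips of the shut fingers; the grasp point (between the pads) lies env.grip_point_offset behind it (env.grip_point_offset is the distance from the TCP to the grasp point, in m); z points along the fingers, y is the direction in which the jaws open and shut (so a half turn about z gives the same grasp; the last joint's range is limited). The gripper opens to 85 mm and grips with 20 to 120 N. Pads are 22 mm wide; open, the fingers measure 114 mm over their backs; the gripper's body (76 mm by 85 mm) begins 54 mm behind the grasp point. The pads swing forward as they close: fully open they stand 13 mm farther back than shut.
Start: joints at [-1.26, 0.599, -0.003, 1.599, 0.002, 0.943, -0.08], TCP at [0.274, 0.671, 0.231] pointing down, gripper open.
Joint ranges: [-2.57, 2.57], [-0.35, 1.97], [-1.29, 1.29], [0.11, 2.56], [-1.05, 4.19], [0.11, 1.86], [-2.63, 2.63]. Speed limits (rad/s): [2.22, 2.22, 3.01, 3.01, 3.14, 3.14, 3.14].

## Interface

Orientations are given as a rotation vector (axis times angle).
In Python, from cell import env gives the robot as it stands. Calls block until the motion is done:
- env.goto(position, orientation): joint-space move of the TCP to a pose.
- env.move_linear(position, ori=None, feed=0.15): straight line of the TCP; ori=None keeps the orientation; feed is the mean speed in m/s.
- env.goto_joints(angles): joint-space move.
- env.let_go() and env.grasp(): open the fingers fully, or close them until they stop; the grip force is fixed at half the most.
- env.sleep(seconds).
- env.solve_ik(position, orientation): joint angles nearest the present ones, or None.
- env.sense(): the state.
- env.grab_frame(name): name is "scene" or "top"; returns a dict with "img" (400x640x3 uint8, blue, green, red), "range_z" (400x640 float32, m along the optical axis (not along the pixel's ray), 0 where there is no reading), "mtx" (3x3 intrinsics, pixels), "origin" and "orientation" of the camera in the world. Camera axes: x right, y down, z forward; pixel columns grow to the right and rows downward; lengths in m; the calibration is good to about 2 mm. A picture is of the moment at which its call begins.
A pose or a line that the arm cannot do raises env.MotionError and nothing moves.
- env.close_job(): hands the job in, once; it reports no verdict.
The state is a dict: "clock": time; "joint_positions": joint angles; "qd": joint speeds; "tau": joint torques, N m; "eef_pos": TCP position; "ee_rot": TCP orientation; "force": force on the tool from outside, world axes, zero at the start; "moment": the same for the moment, N m; "grip_width": opening from 0.0 (shut) to 1.0 (fully open).
Only numpy, scipy, OpenCV 4.12 (cv2) and the standard library are available. Lean on these libraries where they do the work, as an engineer would, in place of code of your own. Each camera call takes 0.05 s, during which the arm holds its last target. There are 200 camera calls.

## Task

Feel both upright rollers for bearing play: beginning with the stand on the robot's left, rock each roller by its upper part firmly to the left until it stops, then firmly to the right until it stops. Then, on the stand whose roller has clearly more play, slide the caliper jaw by its tab towards the roller until it bears firmly on the collar, and let go with the jaw shut and the roller upright. Leave the other stand's caliper where it is and do not disturb the other things on the counter.

Things in the scene. Friction and masses are not known exactly. Their poses are not given: they have to be found in the camera images.
- stand_a: one of two like grey roller stands, bolted down, one on the robot's left (y > 0), one on its right; which is which changes. Origin at table level under the roller's axle; x runs along the caliper beam from sliding jaw to roller (away from the robot), y left, z up. Base plate 100 mm wide in y, x -175 to +70 mm, 14 mm high; a fixed jaw, 59 mm high, stands behind the roller at x +30 to +52 mm
- roller_a (a joint): rocking angle of stand_a's roller, rad: 0 upright, + when its top leans to the stand's left (+y), - to the right. It leans only that way, about a pivot 45 mm above the table, up to hard stops; a soft spring (1 Nm/rad) rights it when let go. Of the two rollers the sound one stops at about 0.022 rad each way, the worn one at about 0.10; looks do not tell which
- jaw_a (a joint): travel of stand_a's sliding caliper jaw, m: 0 fully open, growing along the stand's +x; at 0.045 its nose meets the roller's collar and it is shut. Starts 0 to 12 mm along. Friction about 1 N; stays where it is left
- roller_a_top (a point): centre of the roller's top face on stand_a, 123 mm above the table. The roller is an upright steel cylinder 44 mm across from 55 to 123 mm above the table (a small stub on top reaches 130 mm), over a collar 56 mm across from 35 to 55 mm
- jaw_a_tab (a point): centre of the top of the caliper jaw's upright steel tab on stand_a, 98.5 mm above the table. The tab is 12 mm wide in the stand's y and 16 mm in x, free above 49 mm; its centre lies 135 mm minus the jaw's travel in front (-x) of the roller's axle
- stand_b: one of two like grey roller stands, bolted down, one on the robot's left (y > 0), one on its right; which is which changes. Origin at table level under the roller's axle; x runs along the caliper beam from sliding jaw to roller (away from the robot), y left, z up. Base plate 100 mm wide in y, x -175 to +70 mm, 14 mm high; a fixed jaw, 59 mm high, stands behind the roller at x +30 to +52 mm
- roller_b (a joint): rocking angle of stand_b's roller, rad: 0 upright, + when its top leans to the stand's left (+y), - to the right. It leans only that way, about a pivot 45 mm above the table, up to hard stops; a soft spring (1 Nm/rad) rights it when let go. Of the two rollers the sound one stops at about 0.022 rad each way, the worn one at about 0.10; looks do not tell which
- jaw_b (a joint): travel of stand_b's sliding caliper jaw, m: 0 fully open, growing along the stand's +x; at 0.045 its nose meets the roller's collar and it is shut. Starts 0 to 12 mm along. Friction about 1 N; stays where it is left
- roller_b_top (a point): centre of the roller's top face on stand_b, 123 mm above the table. The roller is an upright steel cylinder 44 mm across from 55 to 123 mm above the table (a small stub on top reaches 130 mm), over a collar 56 mm across from 35 to 55 mm
- jaw_b_tab (a point): centre of the top of the caliper jaw's upright steel tab on stand_b, 98.5 mm above the table. The tab is 12 mm wide in the stand's y and 16 mm in x, free above 49 mm; its centre lies 135 mm minus the jaw's travel in front (-x) of the roller's axle
- grommet: bystander: black rubber grommet, ring 40 mm across, 12 mm high; origin at the centre of its underside
- fitting: bystander: brass hydraulic fitting, 28 mm across, 36 mm high, standing; origin at the centre of its underside
- extension: bystander: chrome drive extension lying down, 128 mm long, 18 mm thick; origin at the centre of its underside
- block: bystander: green plastic gauge block 50 x 30 x 20 mm; origin at the centre of its underside
- cylinder_part: bystander: short brushed-steel tensioner cylinder, 60 mm across, 70 mm high, standing; origin at the centre of its underside
- nut: bystander: dark steel round nut, 48 mm across, 22 mm high; origin at the centre of its underside
- washers: bystander: steel disc, 42 mm across, 16 mm high; origin at the centre of its underside

How it is judged:
By the outcome, as a careful person would: the job done as asked, in the order asked, and still so for the second after the job is handed in, with the robot touching nothing.
It also fails if it takes over 58 s, if anything falls off the work surface, if the arm or the gripper's body presses on something with over 40 N, if the wrist force passes 120 N, or if a joint passes its speed limit or range.

## Working session

There is one attempt and no reset: what is moved stays moved. The work goes in short steps, each a Python script; the robot and the scene stay as the last script left them, time stands still between calls to the robot, and variables do not carry over. Pictures are saved under pics/ and viewed, about 8 in all and at most 12, crops included, and the job is handed in when it is done.

```bash
mkdir -p pics
cat > h.py <<'E'
import numpy as np, cv2
from scipy.spatial.transform import Rotation as R
from cell import env
def cloud(f):
    z=f["range_z"]; v,u=np.indices(z.shape); K=np.array(f["mtx"])
    p=np.stack([(u-K[0,2])/K[0,0]*z,(v-K[1,2])/K[1,1]*z,z],-1)
    o=np.array(f["orientation"]); Rm=o if o.shape==(3,3) else R.from_rotvec(o).as_matrix()
    w=p@Rm.T+np.array(f["origin"]); w[z==0]=np.nan; return w
E
python3 - <<'E'
from h import *
s=env.sense(); print(s, env.grip_point_offset)
for n in("top","scene"):
    f=env.grab_frame(n); cv2.imwrite(f"pics/{n}0.png",f["img"]); np.save(f"pics/{n}0.npy",cloud(f)); print(n,f["origin"],f["orientation"],f["mtx"])
E
```

```text
{'clock': 0.0, 'joint_positions': array([-1.25969303,  0.60016278, -0.00253691,  1.60009821,  0.00181962,
        0.94289443, -0.07981776]), 'qd': array([-0.00048146,  0.00061206,  0.0010904 , -0.00088657,  0.00190413,
       -0.00040471,  0.00229767]), 'tau': array([-5.57151434e-04, -7.76467538e+01,  1.56445015e+00, -2.58012700e+01,
        1.22101838e-02,  9.25153610e-03,  2.72584208e-05]), 'eef_pos': array([0.27401414, 0.67073419, 0.23040115]), 'ee_rot': array([-6.05250405e-01, -3.08259505e+00,  2.44203497e-03]), 'force': array([ 0.21940757, -0.02962299,  0.26685433]), 'moment': array([ 0.01407099, -0.01208862, -0.00252144]), 'grip_width': 1.0011043603203467} 0.0187
top [0.3711371  0.0017777  1.37856804] [-2.15678477  2.15181964 -0.16336793] [[461.41205069   0.         319.17191189]
 [  0.         461.41205069 201.80737999]
 [  0.           0.           1.        ]]
scene [ 1.39163153 -0.26570192  0.86415128] [-1.92767949 -1.38959535  0.63283947] [[405.76318784   0.         313.11011844]
 [  0.         405.76318784 203.16001871]
 [  0.           0.           1.        ]]
```

View pics/top0.png

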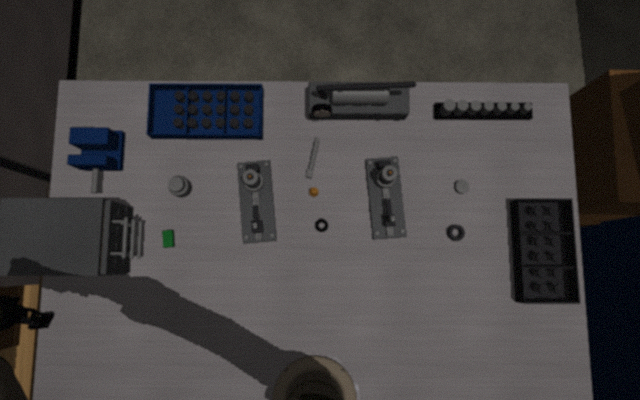

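View pics/scene0.png

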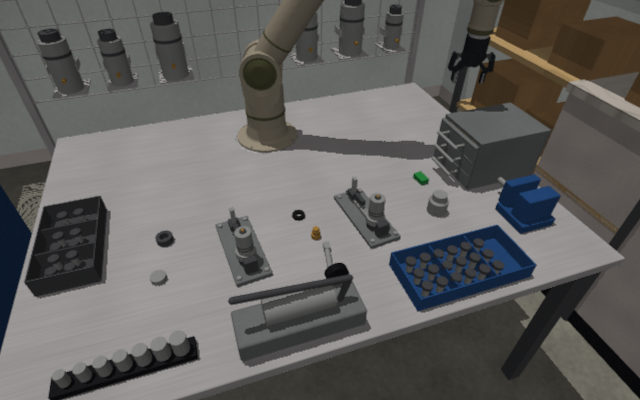

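The top view shows the left stand's roller at about (251,178) with its tab at about (256,213). The right stand's roller is at (386,175) with its tab at about (390,213). The loose parts all lie outside the stands. Next I fit both stands from the point cloud.

Run:
```python
from h import *
w=np.load("pics/top0.npy"); sc=np.load("pics/scene0.npy").reshape(-1,3)
for nm,(u0,u1,v0,v1) in dict(L=(228,284,150,250),Rr=(358,414,148,248)).items():
    p=w[v0:v1,u0:u1].reshape(-1,3); p=p[~np.isnan(p[:,2])]
    print(nm,"table z",np.median(p[p[:,2]<.007,2]))
    b=p[(p[:,2]>.008)]
    (c,sz,a)=cv2.minAreaRect(b[:,:2].astype(np.float32)*1000)
    print("rect",c,sz,a)
    for lo,hi in((.11,.135),(.085,.108)):
        q=p[(p[:,2]>lo)&(p[:,2]<hi)]; print(lo,len(q),q.mean(0).round(4),q.min(0).round(4),q.max(0).round(4))
    m=p[:, :2].mean(0)
    q=sc[(abs(sc[:,0]-c[0]/1000)<.14)&(abs(sc[:,1]-c[1]/1000)<.06)]
    for lo,hi in((.118,.126),(.094,.102)):
        t=q[(q[:,2]>lo)&(q[:,2]<hi)]; print(" scene",lo,len(t),t.mean(0).round(4),t.min(0).round(4),t.max(0).round(4))
```

```text
L table z -0.001373094833244659
rect (566.7442626953125, 184.66073608398438) (247.3910675048828, 136.48439025878906) 1.778647541999817
0.11 200 [0.6179 0.1779 0.1219] [0.5975 0.1565 0.1104] [0.6399 0.1985 0.1305]
0.085 57 [0.5451 0.1668 0.0976] [0.4802 0.1566 0.0858] [0.6288 0.1893 0.1077]
 scene 0.118 120 [0.6249 0.1794 0.122 ] [0.6025 0.1598 0.1181] [0.6441 0.2018 0.1259]
 scene 0.094 50 [0.5931 0.1722 0.0978] [0.4803 0.1584 0.094 ] [0.6444 0.1961 0.1016]
Rr table z -0.0011831334755060263
rect (579.4589233398438, -213.09454345703125) (245.2850341796875, 100.78292846679688) 4.765861988067627
0.11 199 [ 0.6306 -0.2077  0.122 ] [ 0.6105 -0.2297  0.1104] [ 0.6527 -0.1871  0.1294]
0.085 59 [ 0.5609 -0.2093  0.0962] [ 0.4989 -0.2255  0.0851] [ 0.6366 -0.1872  0.107 ]
 scene 0.118 153 [ 0.6368 -0.2071  0.1216] [ 0.6131 -0.2278  0.118 ] [ 0.6565 -0.1855  0.1258]
 scene 0.094 56 [ 0.606  -0.2094  0.0974] [ 0.5049 -0.2276  0.0941] [ 0.6563 -0.1858  0.102 ]
```

Run:
```python
from h import *
w=np.load("pics/top0.npy"); sc=np.load("pics/scene0.npy").reshape(-1,3)
for nm,(u0,u1,v0,v1),c in(("L",(234,280,155,247),(.620,.178)),("R",(362,410,153,243),(.633,-.2075))):
    p=w[v0:v1,u0:u1].reshape(-1,3); p=p[~np.isnan(p[:,2])]
    b=p[(p[:,2]>.008)&(p[:,2]<.02)]
    r=cv2.minAreaRect(b[:,:2].astype(np.float32)*1000); print(nm,r)
    for s in(p,sc):
        q=s[(s[:,2]>.088)&(s[:,2]<.103)&(abs(s[:,0]-c[0]+.13)<.05)&(abs(s[:,1]-c[1])<.03)]
        print(" tab",len(q),np.median(q,0).round(4),q.min(0).round(4),q.max(0).round(4))
    t=s; 
    for s in(p,sc):
        q=s[(s[:,2]>.119)&(s[:,2]<.127)&(np.hypot(s[:,0]-c[0],s[:,1]-c[1])<.035)]
        print(" top",cv2.minEnclosingCircle(q[:,:2].astype(np.float32)*1000))
q=w.reshape(-1,3); k=q[(q[:,1]>.5)&(q[:,0]>.15)&(q[:,0]<.5)]; print("cabinet",np.nanpercentile(k[:,2],[50,90,100]))
```

```text
L ((567.1231689453125, 172.45884704589844), (247.3910675048828, 112.06884002685547), 1.778647541999817)
 tab 29 [0.486  0.1654 0.0977] [0.4802 0.1597 0.0894] [0.4946 0.1712 0.1002]
 tab 22 [0.4945 0.1665 0.0952] [0.4803 0.162  0.0892] [0.4999 0.1728 0.099 ]
 top ((618.8424072265625, 178.13233947753906), 21.596174240112305)
 top ((622.6138305664062, 180.3753204345703), 22.332847595214844)
R ((579.4589233398438, -213.09454345703125), (245.2850341796875, 100.78292846679688), 4.765861988067627)
 tab 25 [ 0.5062 -0.2193  0.0976] [ 0.5004 -0.2255  0.0919] [ 0.5149 -0.2133  0.1009]
 tab 24 [ 0.5143 -0.2177  0.0953] [ 0.5049 -0.2226  0.0884] [ 0.5201 -0.2111  0.0992]
 top ((631.3323364257812, -207.93304443359375), 21.9725284576416)
 top ((634.9523315429688, -207.1187286376953), 22.81634521484375)
cabinet [0.04159856 0.18147472 0.42666255]
```

```bash
cat >> h.py <<'E'
YAW=0.088
C=dict(L=np.array([.6205,.179]),R=np.array([.633,-.2075]))
X=np.array([np.cos(YAW),np.sin(YAW),0]); Y=np.array([-X[1],X[0],0])
def ori():  # tool down, tool y along stand +y
    return R.from_matrix(np.column_stack([-X,Y,[0,0,-1]])).as_rotvec()
def push(d,step,fmax,dmax,feed=.04):
    """advance along d until the resisting force grows by fmax; returns log"""
    s=env.sense(); p0=s["eef_pos"].copy(); tgt=p0.copy(); f0=s["force"]@d; log=[]
    while (tgt-p0)@d<dmax:
        tgt=tgt+d*step; env.move_linear(tgt,feed=feed); s=env.sense()
        log.append((round(1e3*(s["eef_pos"]-p0)@d,1),round(f0-s["force"]@d,1)))
        if log[-1][1]>fmax: break
    return log
E
python3 - <<'E'
from h import *
p=env.sense()["eef_pos"]; env.move_linear([p[0],p[1],.30],feed=.2)
c=C["L"]; env.goto([*c,.20],ori()); print(env.sense()["clock"])
env.move_linear([*c,.085],feed=.15); s=env.sense(); print(s["clock"],s["eef_pos"],s["force"])
f=env.grab_frame("scene"); cv2.imwrite("pics/s1.png",cv2.resize(f["img"][130:290,280:480],None,fx=3,fy=3))
E
```

```text
2.775
3.6917 [0.62099177 0.17922512 0.08571151] [-0.49354222  0.27555946  0.10468709]
```

View pics/s1.png

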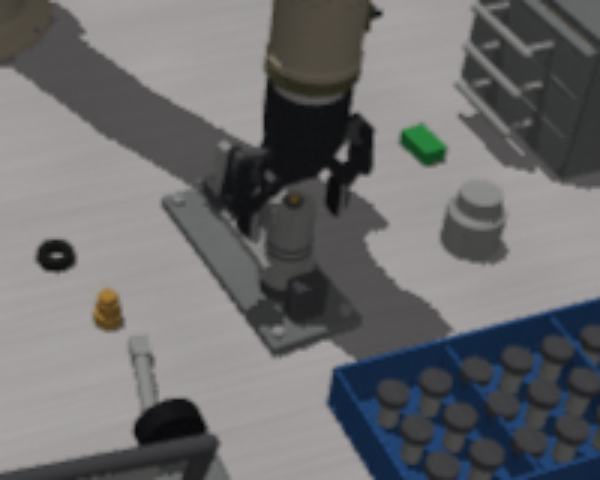

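The fingers straddle the left roller, at about (290,220) in the crop, with a clear gap on each side. I'll rock it left, then right.

```bash
cat >> h.py <<'E'
def rock(c,z=.085):
    res=[]
    for n,d in(("left",Y),("right",-Y)):
        env.move_linear([*c+(d*.012)[:2],z],feed=.12); env.sleep(.15)
        log=push(d,.001,18,.028); env.sleep(.3)
        s=env.sense(); off=(s["eef_pos"][:2]-c)@Y[:2]; res.append(off)
        print(n,"off mm",round(1e3*off,1),"F",s["force"].round(1),"t",s["clock"],log)
        f=env.grab_frame("scene"); cv2.imwrite(f"pics/rock_{c[1]:.2f}_{n}.png",f["img"])
    print("span mm",1e3*(res[0]-res[1]))
    env.move_linear([*c,z],feed=.12)
E
python3 - <<'E'
from h import *
rock(C["L"]); print(env.sense()["clock"])
E
```

```text
left off mm 23.2 F [  3.1 -17.9   2.7] t 8.9417 [(np.float64(0.8), np.float64(0.8)), (np.float64(2.1), np.float64(1.3)), (np.float64(3.1), np.float64(0.8)), (np.float64(4.1), np.float64(0.9)), (np.float64(5.1), np.float64(0.4)), (np.float64(6.1), np.float64(1.1)), (np.float64(7.1), np.float64(1.8)), (np.float64(8.1), np.float64(0.8)), (np.float64(9.1), np.float64(1.1)), (np.float64(10.1), np.float64(1.0)), (np.float64(11.0), np.float64(1.4)), (np.float64(11.2), np.float64(5.0)), (np.float64(11.3), np.float64(7.7)), (np.float64(11.4), np.float64(10.2)), (np.float64(11.4), np.float64(12.0)), (np.float64(11.4), np.float64(14.4)), (np.float64(11.5), np.float64(17.2)), (np.float64(11.5), np.float64(18.9))]
right off mm -21.8 F [-0.5 19.7 -4.5] t 14.4417 [(np.float64(0.4), np.float64(-1.0)), (np.float64(2.1), np.float64(-1.1)), (np.float64(3.2), np.float64(-0.3)), (np.float64(4.1), np.float64(-1.0)), (np.float64(5.1), np.float64(-0.4)), (np.float64(6.1), np.float64(-0.3)), (np.float64(7.1), np.float64(0.3)), (np.float64(8.1), np.float64(-1.4)), (np.float64(9.1), np.float64(-0.2)), (np.float64(10.1), np.float64(0.1)), (np.float64(10.9), np.float64(0.0)), (np.float64(11.0), np.float64(4.3)), (np.float64(11.2), np.float64(6.8)), (np.float64(11.2), np.float64(9.6)), (np.float64(11.3), np.float64(11.3)), (np.float64(11.3), np.float64(13.7)), (np.float64(11.4), np.float64(16.1)), (np.float64(11.4), np.float64(19.3))]
span mm 45.017264935162224
14.875
```

A span of 45 mm is about 41 mm of gap plus 3–4 mm of play, so the left roller looks sound. The right one next.

Run:
```python
from h import *
c=C["L"]; env.move_linear([*c,.20],feed=.2)
c=C["R"]; env.goto([*c,.20],ori()); env.move_linear([*c,.085],feed=.15)
s=env.sense(); print(s["clock"],s["eef_pos"],s["force"])
rock(c); print(env.sense()["clock"])
```

```text
17.9583 [ 0.63361153 -0.20741825  0.08577762] [-0.567353    0.54120138 -0.31237361]
left off mm 26.6 F [  3.7 -19.   -3.3] t 23.9083 [(np.float64(0.8), np.float64(0.9)), (np.float64(2.1), np.float64(0.3)), (np.float64(3.1), np.float64(1.2)), (np.float64(4.1), np.float64(1.5)), (np.float64(5.1), np.float64(1.4)), (np.float64(6.1), np.float64(0.7)), (np.float64(7.1), np.float64(0.8)), (np.float64(8.1), np.float64(0.2)), (np.float64(9.1), np.float64(0.7)), (np.float64(10.0), np.float64(1.5)), (np.float64(11.0), np.float64(1.9)), (np.float64(12.0), np.float64(2.1)), (np.float64(12.9), np.float64(2.7)), (np.float64(14.0), np.float64(3.0)), (np.float64(14.5), np.float64(5.5)), (np.float64(14.6), np.float64(6.9)), (np.float64(14.7), np.float64(9.2)), (np.float64(14.8), np.float64(12.3)), (np.float64(14.9), np.float64(14.7)), (np.float64(15.0), np.float64(17.2)), (np.float64(15.1), np.float64(19.3))]
right off mm -27.4 F [-3.6 17.7  7.4] t 30.675 [(np.float64(0.4), np.float64(0.5)), (np.float64(2.1), np.float64(1.4)), (np.float64(3.1), np.float64(-0.1)), (np.float64(4.2), np.float64(1.1)), (np.float64(5.1), np.float64(1.0)), (np.float64(6.1), np.float64(0.5)), (np.float64(7.1), np.float64(0.9)), (np.float64(8.1), np.float64(0.2)), (np.float64(9.1), np.float64(-0.2)), (np.float64(10.1), np.float64(0.5)), (np.float64(11.1), np.float64(1.0)), (np.float64(12.0), np.float64(1.0)), (np.float64(13.0), np.float64(1.9)), (np.float64(14.0), np.float64(1.9)), (np.float64(15.0), np.float64(2.4)), (np.float64(16.0), np.float64(2.4)), (np.float64(16.5), np.float64(5.1)), (np.float64(16.6), np.float64(7.4)), (np.float64(16.7), np.float64(9.5)), (np.float64(16.8), np.float64(11.9)), (np.float64(16.8), np.float64(14.5)), (np.float64(16.9), np.float64(17.0)), (np.float64(17.0), np.float64(18.6))]
span mm 53.92805097774378
31.15
```

The right roller is clearly the worn one: 54 mm span against 45 mm, with a springy swing before the stop. I'll close the right caliper.

Run:
```python
from h import *
c=C["R"]; P=lambda a,z:[*(c+a*X[:2]),z]
env.move_linear(P(0,.19),feed=.25)
env.goto(P(-.172,.19),ori()); env.grasp()
env.move_linear(P(-.172,.070),feed=.15); s=env.sense(); print(s["clock"],s["eef_pos"],s["force"],s["grip_width"])
env.move_linear(P(-.122,.070),feed=.06); print(env.sense()["force"],env.sense()["clock"])
log=push(X,.0015,20,.035,feed=.05); env.sleep(.3); s=env.sense()
print(log,s["force"],s["clock"],"end along",(s["eef_pos"][:2]-c)@X[:2])
f=env.grab_frame("scene"); cv2.imwrite("pics/s2.png",cv2.resize(f["img"][180:300,180:330],None,fx=4,fy=4))
```

```text
34.1583 [ 0.46193631 -0.22277962  0.07050893] [0.09796411 0.21189956 0.17468485] 0.0014553255434628662
[-0.26378475 -0.31376755 -1.32619337] 35.1417
[(np.float64(1.3), np.float64(-0.2)), (np.float64(3.0), np.float64(-0.3)), (np.float64(4.7), np.float64(-0.1)), (np.float64(6.2), np.float64(-0.8)), (np.float64(7.7), np.float64(0.1)), (np.float64(9.2), np.float64(0.2)), (np.float64(10.7), np.float64(-0.2)), (np.float64(11.9), np.float64(0.8)), (np.float64(12.0), np.float64(4.7)), (np.float64(12.0), np.float64(8.1)), (np.float64(12.0), np.float64(12.0)), (np.float64(12.0), np.float64(16.1)), (np.float64(12.1), np.float64(19.5)), (np.float64(12.1), np.float64(24.1))] [-23.78327053  -1.80185135  18.1293268 ] 38.9417 end along -0.11014444799639116
```

View pics/s2.png

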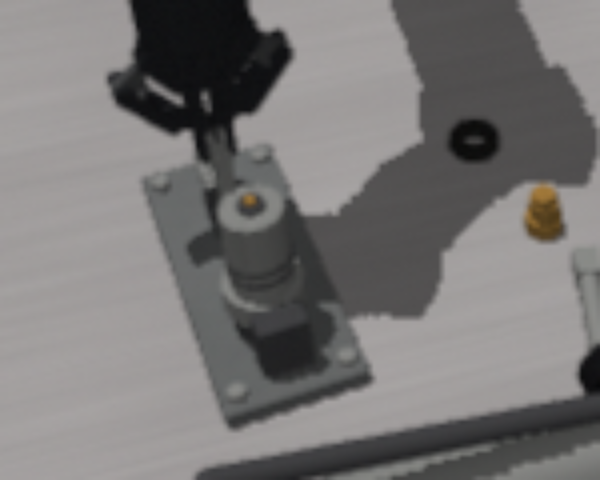

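The jaw stopped hard at −0.110 m from the axle (−0.109 expected), with the shut fingers behind the tab at about (218,150) in the crop. I'll back off, lift and check.

Run:
```python
from h import *
c=C["R"]; P=lambda a,z:[*(c+a*X[:2]),z]
env.move_linear(P(-.135,.070),feed=.05); env.move_linear(P(-.165,.070),feed=.1); env.move_linear(P(-.165,.22),feed=.2)
env.goto([.45,0,.35],ori())
env.sleep(.2); print(env.sense()["clock"])
f=env.grab_frame("top"); w=cloud(f); f2=env.grab_frame("scene"); w2=cloud(f2).reshape(-1,3)
a=cv2.imread("pics/top0.png"); 
for n,c in C.items():
  for s in(w.reshape(-1,3),w2):
    d=s[:,:2]-c; al=d@X[:2]; la=d@Y[:2]
    t=(s[:,2]>.088)&(s[:,2]<.103)&(al<-.05)&(al>-.16)&(abs(la)<.025)
    r=(s[:,2]>.119)&(s[:,2]<.127)&(np.hypot(al,la)<.035)
    print(n,"tab",np.c_[al,la][t].mean(0).round(4),"top",cv2.minEnclosingCircle(s[r][:,:2].astype(np.float32)*1000)[0])
cv2.imwrite("pics/end.png",np.vstack([f["img"][70:320,150:500],a[70:320,150:500]]))
```

```text
42.375
L tab [-0.1341 -0.0015] top (618.8976440429688, 178.379638671875)
L tab [-0.1286 -0.0009] top (622.12548828125, 179.1710662841797)
R tab [-0.0914 -0.0001] top (631.4786376953125, -208.49172973632812)
R tab [-0.0857  0.0008] top (633.791259765625, -206.78990173339844)
```

View pics/end.png

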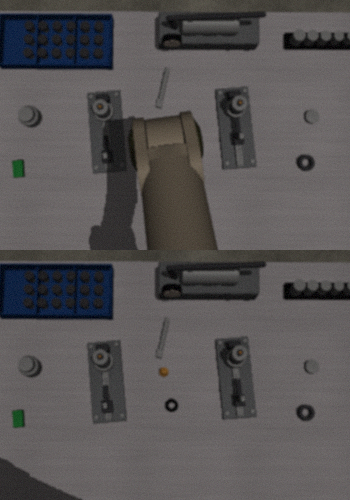

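The end picture (upper half now, lower half at the start) shows the right tab moved up to its roller at about (237,135). The left tab at (107,155) and the visible parts haven't moved. The arm hides the grommet and fitting.

Run:
```python
from h import *
env.close_job(); print(env.sense()["clock"])
```

```text
the job is handed in; nothing more can be done
the job is handed in; nothing more can be done
```

I rocked both rollers as asked, found the right one worn, and shut the right stand's caliper. The job was handed in at about 42 s of the 58 s allowed.

- **Bearing play:** I rocked the left roller, then the right, each left and then right to its stop with about 18–19 N. The fingers travelled 45 mm between stops on the left roller and 54 mm on the right. The fingers' own clearance is about 41 mm of each figure.
- **Caliper:** I pushed the right stand's jaw by its tab until it stopped hard at about 24 N. I then backed off and lifted clear.
- **Last checks:** The right tab measured 86–91 mm from the axle, against 90 mm when shut. The two cameras differ by about 6 mm there. Both roller tops were back within about 1.5 mm of where they started, and the left tab had not moved.
- **Other things on the counter:** All that could be seen in the last top picture were unmoved. The arm hid the grommet and fitting there, but they looked in place in the picture taken with the jaw shut. No check failed.

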